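# Bed a glued lantern panel in the sprung jig

## Task

Without gripping it, gently push the freshly glued lantern panel on the jig's sprung bed fully home and square into the corner of the two fences, then stand the slimmer wooden post upright in the bed's square socket, right to the bottom, to keep the panel there. Finally press straight down on the panel with your shut fingertips at about 12 N (keep within 9 to 16 N) for two seconds so that the glue takes, then let go. The glue is wet: never push on the panel with more than 20 N, and leave everything else on the bench alone.

Things in the scene. Friction and masses are not known exactly. Their poses are not given: they have to be found in the camera images.
- bed: Jig bed: plywood slab 190 (x) x 220 (y) x 40 mm on springs; it only sinks straight down, up to 14 mm, when loaded. Origin at the centre of its underside, z up; flat top at z = 40 mm. Two fences stand 22 mm above the top: back fence along the +x edge (inner face at x = 80 mm), side fence along the +y edge (inner face at y = 95 mm).
- socket (a point): Middle of the mouth of the bed's square socket, a hole 27 x 27 mm and 30 mm deep; at x = -36.5, y = 70, z = 40 mm of the bed's frame, same axes.
- home (a point): Where the panel's origin lies when the panel is in the corner: on the bed's top at x = 30, y = 25 mm of the bed's frame; same axes as the bed.
- panel: The lantern panel: a flat light-wood lattice frame 100 (x) x 140 (y) x 18 mm with a thin back and a round flat boss (44 mm across, its top 18 mm up) in the middle, 0.2 to 0.4 kg, lying loose on the bed. Origin at the centre of its underside, z up. Freshly glued: at most 20 N of push.
- keeper: The slimmer of two upright wooden posts: 24 x 24 x 90 mm, standing on the bench; it fits the socket and then stands 60 mm above the bed's top. Origin at the centre of its foot, z along it.
- thick_post: The thicker upright wooden post, 34 x 34 x 90 mm: not needed, too thick for the socket. Origin at the centre of its foot.
- glue_a: Glue bottle, 52 mm wide, 130 mm tall. Origin under its centre. Bystander.
- glue_b: Glue bottle, 52 mm wide, 130 mm tall. Origin under its centre. Bystander.
- scissors: Scissors lying flat, 180 mm long, 10 mm thick. Origin near the pivot. Bystander.
- brush_pot: Clay pot 80 mm wide with brushes, 205 mm tall. Origin under its centre. Bystander.
- offcut: Plywood offcut 50 x 150 x 12 mm lying flat. Origin under its centre. Bystander.
- water_bowl: White bowl 110 mm wide, 45 mm tall. Origin under its centre. Bystander.
Things that resemble listed ones, but are neither listed nor needed, are in the scene too. What is shaped like the keeper but black is not meant. There is more than one size of the panel; the job needs the smaller.

How it is judged:
On the way, in this order (a step that is already met when the one before it is completed fails the run):
1. the panel lies home and square in the corner of the fences, not touched (horizontal distance between panel and home below 0.005 m and angle between the x axis of panel and the x axis of bed, either way round below 0.035 rad and z of panel in the frame of bed below 0.043 m and contact force between the fingers and panel below 0.5 N), for 0.2 s.
2. the slim post stands upright at the bottom of the socket, let go, with the panel still home (horizontal distance between panel and home below 0.005 m and angle between the x axis of panel and the x axis of bed, either way round below 0.035 rad and z of panel in the frame of bed below 0.043 m and x of keeper in the frame of bed between -0.0425 and -0.0305 m and y of keeper in the frame of bed between 0.064 and 0.076 m and z of keeper in the frame of bed below 0.016 m and angle between keeper's own z axis and vertical below 0.15 rad and contact force between the fingers and keeper below 0.5 N), for 0.2 s.
3. the fingers press the panel down on the sprung bed with 8 to 18 N for 1.5 s, panel home and post in place (horizontal distance between panel and home below 0.005 m and angle between the x axis of panel and the x axis of bed, either way round below 0.035 rad and z of panel in the frame of bed below 0.043 m and x of keeper in the frame of bed between -0.0425 and -0.0305 m and y of keeper in the frame of bed between 0.064 and 0.076 m and z of keeper in the frame of bed below 0.016 m and angle between keeper's own z axis and vertical below 0.15 rad and contact force between the fingers and panel between 8 and 18 N and height (world z) of bed below 0.0285 m), for 1.5 s.
At the end, for the whole second after the job is handed in: The panel lies flat in the corner, its origin within 5 mm of home horizontally and square to the bed within 2 degrees; the slim post stands in the socket within 6 mm of its centre, its foot within 6 mm of the bottom, within 8 degrees of upright; the bed has risen again and all is at rest (horizontal distance between panel and home below 0.005 m and angle between the x axis of panel and the x axis of bed, either way round below 0.035 rad and z of panel in the frame of bed below 0.043 m and x of keeper in the frame of bed between -0.0425 and -0.0305 m and y of keeper in the frame of bed between 0.064 and 0.076 m and z of keeper in the frame of bed below 0.016 m and angle between keeper's own z axis and vertical below 0.15 rad and height (world z) of bed above 0.028 m and linear speed of each of panel, keeper below 0.02 m/s); the robot touches nothing.
It fails at once if the fingers push on the panel with more than 25 N (the 20 N limit with a margin) (contact force between the fingers and panel above 25 N).
It fails at once if a bystander is moved by more than 30 mm (distance of any of thick_post, glue_a, glue_b, scissors, brush_pot, offcut, water_bowl from where it was at the start of the episode above 0.03 m).
It also fails if it takes over 72 s, if anything falls off the work surface, if the arm or the gripper's body presses on something with over 40 N, if the wrist force passes 120 N, or if a joint passes its speed limit or range.

## Robot

A 6-joint arm with a two-finger parallel gripper is mounted at the origin on the work surface. World frame = base frame: x ahead of the robot, y to its left, z up, the work surface at z = 0. Lengths are in m, angles in rad, forces in N, time in s.
With the tool pointing down it reaches from about 0.25 to 0.775 m from the base axis. Payload 4 kg.
Tool frame: the origin (TCP) lies midway between the tips of the shut fingers; the grasp point (between the pads) lies 19 mm behind it; z points along the fingers, y is the direction in which the jaws open and shut (so a half turn about z gives the same grasp; the last joint's range is limited). The gripper opens to 94 mm and grips with 3 to 60 N. Pads are 16 mm wide; open, the fingers measure 119 mm over their backs; the gripper's body (75 mm by 177 mm) begins 78 mm behind the grasp point.
Start: joints at [1.16, 0.087, 1.371, -0, 1.684, -0.103], TCP at [0.167, 0.524, 0.206] pointing down, gripper open.
Joint ranges: [-3.1, 3.1], [-0.76, 2.03], [0.27, 2.55], [-1.08, 4.22], [0.17, 2.65], [-2.57, 2.57]. Speed limits (rad/s): [2.79, 2.79, 3.14, 3.14, 3.14, 3.14].

## Interface

Orientations are given as [roll, pitch, yaw] about the fixed x, y, z axes, in that order (R = Rz(yaw) Ry(pitch) Rx(roll)).
In Python, from bench import robot, cams gives the robot as it stands.
- The arm moves only by the tool step_arm, never from a script. Its argument "plan" is a list that holds one entry, the list of rows, each a list of 5 numbers: the shift along the world's x, y, z in mm, then the turn about the world's z in rad, then the opening in per cent of the stroke, from 0 (shut) to 100 (fully open). In form: [[[tx, ty, tz, turn, fingers], ...]]. A call has 1 to 8 rows; each row is the pose to reach, as a shift and turn from the pose commanded when the call began; what a row does not reach only later rows make up. A row lasts 1/12 s, in which the tool goes at most 41.7 mm and 7.16 degrees, less where a joint would pass 70% of its speed; a pose out of reach is approached as far as the arm can. A call with a gripper value outside its range is refused whole. The fingers move at their own pace and stop on an object; the grip force is fixed at half the most. Time passes only in rows, so rows that repeat a pose let the fingers close. It gives the time, the measured TCP pose, the force and the opening at its end, in the units of the state.
- robot.get_obs(): the state, without advancing time (a new reading comes with each control period).
- cams.snapshot(name): name is "side" or "top"; returns a dict with "frame" (384x512x3 uint8, red, green, blue), "camera_matrix" (3x3 intrinsics, pixels), "origin" and "attitude" of the camera in the world. Camera axes: x right, y down, z forward; pixel columns grow to the right and rows downward; lengths in m; the calibration is good to about 2 mm. A picture is of the moment at which its call begins. There is no depth.
- robot.close_job(): hands the job in, once; it reports no verdict.
The state is a dict: "time": time; "joint_positions": joint angles; "qvel": joint speeds; "joint_torque": joint torques, N m; "tool_pos": TCP position; "ee_rot": TCP orientation; "wrist_force": force on the tool from outside, world axes, zero at the start; "wrist_torque": the same for the moment, N m; "width": finger opening in m.
Only numpy, scipy, OpenCV 4.12 (cv2) and the standard library are available. Lean on these libraries where they do the work, as an engineer would, in place of code of your own. Each camera call takes 0.05 s, during which the arm holds its last target. There are 200 camera calls.

## Working session

There is one attempt and no reset: what is moved stays moved. The work goes in short steps, Python scripts to look and compute and a tool call to move; the robot and the scene stay as the last step left them, time stands still between calls to the robot, and variables do not carry over. Pictures are saved under pics/ and viewed, about 8 in all and at most 12, crops included, and the job is handed in when it is done.

Besides the shell and the picture viewer there is one more tool, called after "Call:" as name([rows], argument=value, ...), one row to a line, values as JSON. step_arm: Moves the arm, as the interface text tells. Its arguments: {"type":"object","properties":{"plan":{"type":"array"}},"required":["plan"]}

```bash
mkdir -p pics; python3 - <<'E'
from bench import robot,cams
import cv2
for n in ("top","side"):
    s=cams.snapshot(n); cv2.imwrite(f"pics/{n}0.png",s["frame"][:,:,::-1])
    print(n,s["camera_matrix"],s["origin"],s["attitude"])
print(robot.get_obs())
E
```

```text
top [[420.4725514    0.         251.11029843]
 [  0.         420.4725514  192.46716274]
 [  0.           0.           1.        ]] [ 0.32163477 -0.02589409  1.35827934] [-3.00422500e+00  2.35189784e-04 -1.58448110e+00]
side [[450.89514354   0.         253.79908893]
 [  0.         450.89514354 194.78680009]
 [  0.           0.           1.        ]] [ 0.39877586 -0.81224768  0.93512854] [-2.4021714   0.00770615 -0.12601992]
{'time': 0.1, 'joint_positions': array([ 1.15989395e+00,  8.79198528e-02,  1.37209330e+00,  8.77744145e-06,
        1.68359296e+00, -1.03097517e-01]), 'qvel': array([-0.0009123 , -0.00278283, -0.00187659, -0.00227062, -0.00054437,
       -0.00011776]), 'joint_torque': array([ 1.50386633e-03, -3.41256702e+01, -3.03300297e+01,  7.19020329e-02,
        3.04406835e-02, -7.53851509e-05]), 'tool_pos': array([0.16643603, 0.52370012, 0.20440502]), 'ee_rot': array([-3.13959079e+00, -2.15892053e-04,  2.83378856e+00]), 'wrist_force': array([-0.12494456, -0.81728503, -0.2502858 ]), 'wrist_torque': array([-0.05049086,  0.00166711, -0.06091016]), 'width': 0.09416452350249668}
```

View pics/top0.png

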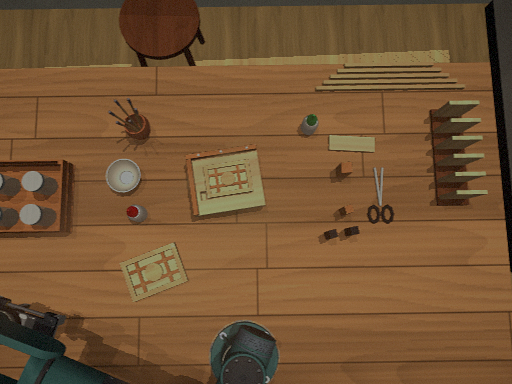

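View pics/side0.png

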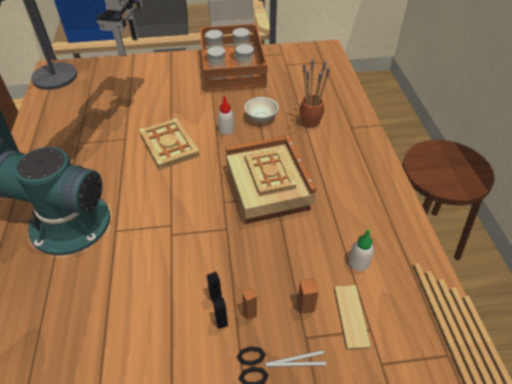

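Top view: the bed is at about (225,182), with the small panel on it at (228,180) and the decoy large panel at (153,270). Post candidates are the brown block at (344,171), the smaller brown one at (344,212), and the black ones at (330,234) and (352,231). The keeper should be the smaller brown one at (344,212), which is (249,304) in the side view. I'll confirm that in an enlarged crop.

```bash
python3 - <<'E'
import cv2,numpy as np
t=cv2.imread("pics/top0.png");s=cv2.imread("pics/side0.png")
r=lambda i,x,y,w,h,W,H:cv2.resize(i[y:y+h,x:x+w],(W,H),interpolation=cv2.INTER_CUBIC)
a=np.vstack([r(t,180,140,90,80,400,356),r(t,315,150,70,42*1,400,240)])
b=np.vstack([r(s,215,130,110,95,400,345),r(s,200,260,130,82,400,251)])
t2=r(t,315,195,70,50,400,240)
a=np.vstack([r(t,180,140,90,80,400,356),r(t,315,155,80,48+40,400,240)])
cv2.imwrite("pics/crop1.png",np.hstack([a,b]))
E
```

```text
(no output)
```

View pics/crop1.png

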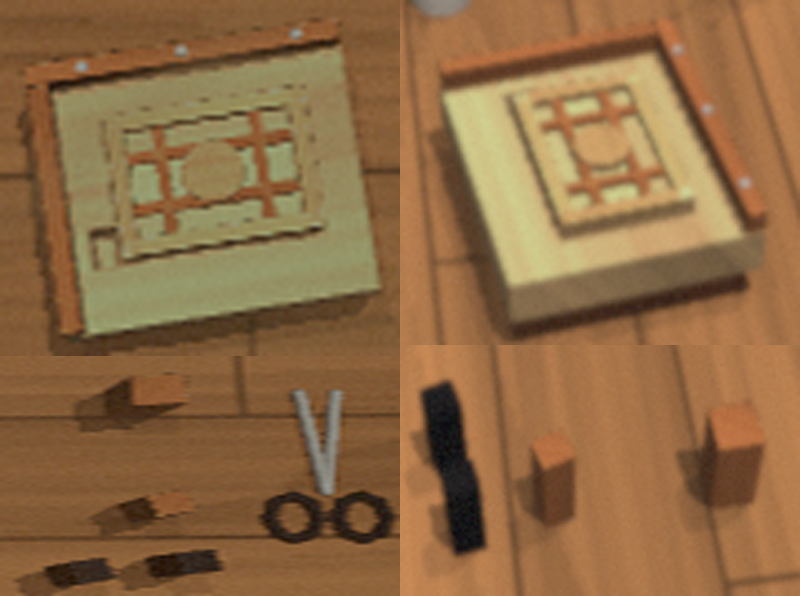

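The crop confirms it. The keeper is the slimmer brown post at about (349,211), because the other brown post is clearly thicker and the remaining two are black. The small panel lies on the bed, and the socket shows at about (203,195) in the top view. Next I'll triangulate.

```bash
cat > h.py <<'E'
import numpy as np,cv2
from bench import robot,cams
from scipy.spatial.transform import Rotation as R
CAL={}
def snap(n):
    s=cams.snapshot(n);CAL[n]=(s["camera_matrix"],np.array(s["origin"]),R.from_euler('xyz',s["attitude"]).as_matrix());return s["frame"][:,:,::-1].copy()
def ray(n,p):
    K,o,A=CAL[n];d=A@np.linalg.solve(K,[p[0],p[1],1]);return o,d/np.linalg.norm(d)
def onz(n,p,z):
    o,d=ray(n,p);return o+d*(z-o[2])/d[2]
def tri(pt,ps):
    o1,d1=ray("top",pt);o2,d2=ray("side",ps)
    s=np.linalg.lstsq(np.c_[d1,-d2],o2-o1,rcond=None)[0];a,b=o1+s[0]*d1,o2+s[1]*d2
    return (a+b)/2,np.linalg.norm(a-b)
def proj(n,P):
    K,o,A=CAL[n];q=K@(A.T@(np.asarray(P)-o));return q[:2]/q[2]
E
python3 - <<'E'
from h import *
np.set_printoptions(precision=4,suppress=True)
t=snap("top");s=snap("side")
T=lambda x,y:(180+(x+.5)/4.444-.5,140+(y+.5)/4.45-.5)
S=lambda x,y:(215+(x-400+.5)/3.636-.5,130+(y+.5)/3.632-.5)
for n,a,b in [("nail1",(81,66),(677,49)),("nail2",(181,50),(708,108)),("nail3",(297,34),(745,183)),("c--",(380,290),(512,290)),("boss",(214,170),(602,143)),
 ("p++",(105,122),(625,78)),("p+-",(305,88),(692,195)),("p--",(325,225),(562,225)),("p-+",(122,258),(508,97))]:
    print(n,*tri(T(*a),S(*b)))
# brown posts
for nm,im,roi in (("top",t,(325,160,40,60)),("side",s,(235,270,90,55))):
    x,y,w,h=roi;hs=cv2.cvtColor(im,cv2.COLOR_BGR2HSV)[y:y+h,x:x+w]
    sub=hs[::3,::3] 
    print(nm);print(im[y:y+h,x:x+w][::2,::2,2] if nm=="top" else "")
    for H in (40,): pass
E
```

```text
nail1 [0.6175 0.1345 0.091 ] 0.00032972637199153997
nail2 [0.6281 0.0651 0.0913] 0.0008495495788520919
nail3 [ 0.6388 -0.0155  0.0912] 0.0016786829476170973
c-- [ 0.463  -0.0708  0.0641] 0.003099133355211838
boss [0.5443 0.043  0.087 ] 0.0011923456974811631
p++ [0.5771 0.1189 0.0804] 0.00518978437778083
p+- [ 0.6001 -0.0206  0.0896] 0.00021190562363559894
p-- [ 0.5047 -0.0331  0.0851] 0.00020449303330152818
p-+ [0.4831 0.1068 0.0826] 0.0018799228579821374
top
[[140 138 139 140 140 140 140 141 140 138 140 141 137 138 141 142 140 142
  133 118]
 [130 132 129 128 128 129 131 127 122 128 142 146 142 134 131 127 130 133
  119 107]
 [134 135 135 134 135 136 138  85 107 137 142 140 144 133 131 130 129 131
  128 106]
 [137 139 139 135 138 139  82  63 106 141 142 143 143 137 133 135 136 135
  129 104]
 [140 139 138 139 140 101  63  61 105 142 138 145 145 142 132 136 134 131
  131 100]
 [126 127 130 132  95  77  65  62 105 143 145 147 146 146 123 125 125 126
  122  98]
 [130 129 119  97  99  87  67  63 100 140 138 105  95  88 125 128 129 127
  128 101]
 [129 130 120 101  94  93  68  70  70  69
[... 1219 characters left out ...]
127
  128 125]
 [129 127 127 126 126 127 129 129 127 133 129 128 116 130 130 129 129 131
  130 130]
 [133 132 137 135 134 135 134 138 138 120 140 139 144 143 138 130 136 136
  134 131]
 [136 134 134 135 135 135 137 126  59  58 114 141 141 136 140 135 134 124
  123 120]
 [131 128 127 126 130 130  94  61  66  64 108 144 144 139 130 116 117 122
  120 122]
 [131 129 130 129 130  91  98  91  64  59  58 148 147 102 106 122 122 122
  119 120]
 [126 127 132 127  91  98  89  86  64  61  58  98 104 117 119 119 118 122
  121 120]
 [127 125 123 117 109  86  91  95  85  78  93 111 115 114 121 126 122 124
  122 123]
 [127 124 126 128 127  93  91  94  88 120 116 115 116 121 124 126 130 130
  127 131]]
side
```

```bash
python3 - <<'E'
from h import *
np.set_printoptions(precision=4,suppress=True)
t=snap("top");s=snap("side")
for nm,im,roi in (("top",t,(325,195,40,30)),("side",s,(235,280,40,50))):
    x,y,w,h=roi;L=cv2.cvtColor(im,cv2.COLOR_BGR2LAB)[y:y+h,x:x+w].astype(int)
    print(nm,"a-chan");print("\n".join(" ".join(f"{v:3d}" for v in r) for r in L[::1 if nm=="top" else 2,8:38 if nm=="top" else 30,1]))
r=lambda i,x,y,w,h,k:cv2.resize(i[y:y+h,x:x+w],None,fx=k,fy=k,interpolation=cv2.INTER_LANCZOS4)
a=r(t,180,140,90,80,8)[:, :]
cv2.imwrite("pics/bed8.png",a[:600])
E
```

```text
top a-chan
141 142 140 143 140 140 141 140 141 142 140 140 141 140 140 141 139 142 140 140 142 141 140 141 142 141 141 140 140 141
140 141 139 141 140 140 140 140 141 141 140 141 141 140 141 140 139 140 139 141 141 141 140 140 141 141 142 142 142 142
141 141 140 142 142 140 140 141 142 140 140 140 141 141 141 141 141 141 141 141 140 141 141 141 141 141 141 140 140 141
140 141 141 140 141 141 142 141 141 141 141 141 141 141 140 141 139 141 139 139 141 140 141 140 140 139 140 140 141 141
140 140 140 141 141 140 140 141 139 141 141 140 140 141 140 141 141 142 142 140 141 142 141 140 141 142 140 141 141 141
140 141 141 141 141 140 141 140 140 140 140 139 140 139 140 139 140 140 143 140 142 141 141 141 140 141 140 142 141 141
140 141 140 141 140 140 140 141 142 140 140 140 140 140 142 141 142 140 140 140 140 140 141 141 140 139 139 140 141 140
140 139 139 141 141 140 139 139 139 140 141 140 142 140 140 141 142 142 141 141 140 140 141 141 141 141 140 141 140 141
140 140 142 139 140 141 140 141 140 139 139 142 140 141 140 139 138 139 140 140 141 140 140 141 139 140 140 140 140 141
141 141 1
[... 4022 characters left out ...]
 137 136 138 142 141 142 143 142 143 142 142 141 142 144 144 145 144 144 143 145 144
140 137 137 139 140 142 141 144 140 142 141 141 141 142 144 145 144 144 143 144 143 144
141 141 139 139 140 142 143 142 141 141 143 143 144 145 145 145 145 144 144 143 144 143
142 141 141 139 141 140 142 141 142 142 143 145 145 144 145 144 144 144 144 144 143 143
141 142 141 141 141 142 141 142 142 144 143 144 143 145 145 146 145 146 146 144 143 143
142 143 142 142 143 142 142 142 142 143 145 144 145 145 145 144 145 144 144 144 143 144
144 142 142 142 142 143 142 142 142 143 143 143 144 144 145 145 145 144 145 144 144 144
145 144 143 142 141 142 141 143 144 143 142 143 144 143 144 145 143 144 144 145 143 144
```

View pics/bed8.png

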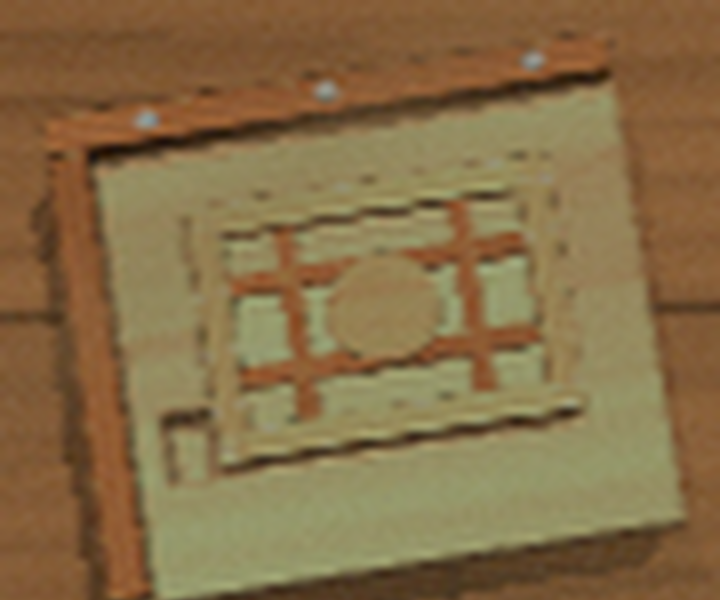

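```bash
python3 - <<'E'
from h import *
np.set_printoptions(precision=4,suppress=True)
t=snap("top");s=snap("side")
c=lambda x,y:(180+(x+.5)/8-.5,140+(y+.5)/8-.5)
W=[];B=[]
for p,z,b in [((685,517),.0692,(-95,-110)),((85,157),.0912,(80,95)),((610,70),.0912,(80,-110)),((607,37),.0912,(95,-110)),((48,125),.0912,(95,110)),((105,597),.0912,(-95,110)),((150,597),.0912,(-95,95)),((165,415),.0692,(-23,83.5)),((213,412),.0692,(-23,56.5)),((167,487),.0692,(-50,83.5))]:
    W.append(onz("top",c(*p),z)[:2]*1000);B.append(b)
W=np.array(W);B=np.array(B,float)
wm,bm=W.mean(0),B.mean(0)
H=(W-wm).T@(B-bm);yaw=np.arctan2(H[1,0]-H[0,1],H[0,0]+H[1,1])
Rm=np.array([[np.cos(yaw),-np.sin(yaw)],[np.sin(yaw),np.cos(yaw)]]);o=wm-Rm@bm
print("yaw",yaw,"bed",o);print(W-(B@Rm.T+o))
f=lambda b:Rm@np.array(b)+o
print("socket",f((-36.5,70)),"home",f((30,25)))
P=[onz("top",c(*p),.0872)[:2]*1000 for p in [(190,208),(553,155),(582,398),(222,455),(385,305)]]
for p in P: print("panel",p,Rm.T@(p-o))
# keeper
m=(cv2.GaussianBlur(cv2.cvtColor(t,cv2.COLOR_BGR2LAB)[:,:,1],(3,3),0)>=143).astype(np.uint8)
m[:, :340]=0;m[:203]=0;m[214:]=0;m[:,358:]=0
n,l,st,ce=cv2.connectedComponentsWithStats(m);i=1+st[1:,4].argmax();print(st[i],ce[i])
r=cv2.minAreaRect(np.argwhere(l==i)[:,::-1].astype(np.float32));print(r)
pt=np.array(ce[i]);print("keeper top",onz("top",pt,.09), [onz("top",q,.09)[:2] for q in cv2.boxPoints(r)])
m=(cv2.GaussianBlur(cv2.cvtColor(s,cv2.COLOR_BGR2LAB)[:,:,1],(3,3),0)>=148).astype(np.uint8)
m[:,:235]=0;m[:,265:]=0;m[:284]=0;m[306:]=0
n,l,st,ce=cv2.connectedComponentsWithStats(m);i=1+st[1:,4].argmax();print(st[i],ce[i])
print(onz("side",ce[i],.09),tri(pt,ce[i]))
r=cv2.approxPolyDP(cv2.findContours((l==i).astype(np.uint8),0,1)[0][0],2.5,True)[:,0];print([(q,onz("side",q,.09)[:2]) for q in r.astype(float)])
# thick & bottles rough
for n_,p in (("thick",(347,168)),("sciss",(380,205)),("blk",(354,230)),("glue_b",(312,122)),("glue_a",(136,212)),("bowl",(123,176))): print(n_,onz("top",p,.05))
E
```

```text
yaw 0.14198819508031157 bed [539.0106  52.6493]
[[ 2.2197 -1.2395]
 [-2.0821 -0.0477]
 [ 0.3959  0.5328]
 [-1.3767 -0.6296]
 [-2.0359 -2.6979]
 [ 3.5743  1.2729]
 [ 1.2188 -0.8682]
 [ 0.777  -2.4816]
 [-2.1259  5.6726]
 [-0.5652  0.4862]]
socket [492.9721 116.7797] home [565.1709  81.6431]
panel [582.9735 118.0136] [52.7703 58.4852]
panel [601.8749 -21.9535] [ 51.6745 -82.7481]
panel [507.0117 -31.8051] [-43.6281 -79.0763]
panel [486.9504 105.6429] [-44.0371  59.8274]
panel [544.0705  43.1974] [  3.6715 -10.0729]
[345 205   9   8  56] [349.0179 208.375 ]
((349.0, 208.5), (7.0, 8.0), 90.0)
keeper top [ 0.4442 -0.3239  0.09  ] [array([ 0.4547, -0.3121]), array([ 0.4543, -0.3364]), array([ 0.4331, -0.3354]), array([ 0.4334, -0.3112])]
[243 288  13  12 106] [249.3113 293.4057]
[ 0.4443 -0.3256  0.09  ] (array([ 0.4444, -0.3244,  0.0879]), np.float64(2.874575414775902e-05))
[(array([252., 288.]), array([ 0.4515, -0.3134])), (array([243., 292.]), array([ 0.4314, -0.3205])), (array([247., 299.]), array([ 0.4379, -0.3381])), (array([255., 296.]), array([ 0.4554, -0.3332]))]
thick [ 0.5765 -0.3327  0.05  ]
sciss [ 0.4574 -0.4306  0.05  ]
blk [ 0.3806 -0.3456  0.05  ]
glue_b [ 0.7285 -0.227   0.05  ]
glue_a [0.4459 0.332  0.05  ]
bowl [0.5605 0.3758 0.05  ]
```

Bed: origin about (539,53) mm, yaw 0.142, top at about z 69 mm. The panel is about 26 mm short in x and 36 mm short in y, and is nearly square. The keeper is at about (444,-324) with yaw about 0.3. I'll move to the -y side of the panel.

Call:
step_arm([
  [[391,-574,0,-1.12,0],[391,-574,0,-1.12,0],[391,-574,0,-1.12,0],[391,-574,0,-1.12,0],[391,-574,0,-1.12,0],[391,-574,0,-1.12,0],[391,-574,0,-1.12,0],[391,-574,0,-1.12,0]],
])

```text
time: 1.07
tool_pos: [0.3549, 0.2469, 0.2059]
ee_rot: [3.14, -0.0, 1.828]
wrist_force: [1.4, -0.3, 1.1]
width: 0.0444
```

Call:
step_arm([
  [[203,-299,0,-0.12,0],[203,-299,0,-0.12,0],[203,-299,0,-0.12,0],[203,-299,0,-0.12,0],[203,-299,0,-0.12,0],[203,-299,0,-0.12,0],[203,-299,0,-0.12,0],[203,-299,0,-0.12,0]],
])

```text
time: 1.73
tool_pos: [0.5423, -0.0291, 0.2057]
ee_rot: [3.141, -0.0, 1.713]
wrist_force: [0.6, 0.5, 1.3]
width: 0.0002
```

Call:
step_arm([
  [[0,0,0,0,0],[0,-2,-70,0,0],[0,-2,-70,0,0],[0,-2,-100,0,0],[0,-2,-100,0,0],[0,-2,-100,0,0]],
])

```text
time: 2.23
tool_pos: [0.54, -0.0286, 0.104]
ee_rot: [-3.137, -0.001, 1.714]
wrist_force: [0.7, 0.3, 1.2]
width: 0.0006
```

Call:
step_arm([
  [[18,-24,0,0,0],[18,-24,0,0,0],[18,-24,-15,0,0],[18,-24,-26,0,0],[18,-24,-26,0,0]],
])

```text
time: 2.65
tool_pos: [0.5588, -0.0526, 0.0788]
ee_rot: [-3.14, -0.001, 1.714]
wrist_force: [-0.7, -0.5, -0.9]
width: 0.0006
```

```bash
python3 - <<'E'
from h import *
t=snap("top");s=snap("side");print(robot.get_obs()["tool_pos"],robot.get_obs()["wrist_force"])
r=lambda i,x,y,w,h,W,H:cv2.resize(i[y:y+h,x:x+w],(W,H),interpolation=cv2.INTER_CUBIC)
cv2.imwrite("pics/push0.png",np.hstack([r(t,180,130,100,100,400,400),r(s,215,120,110,110,400,400)]))
E
```

```text
[ 0.5595267  -0.05273059  0.08013189] [ 1.13851259e+00 -1.12147381e-03 -5.63977320e-01]
```

View pics/push0.png

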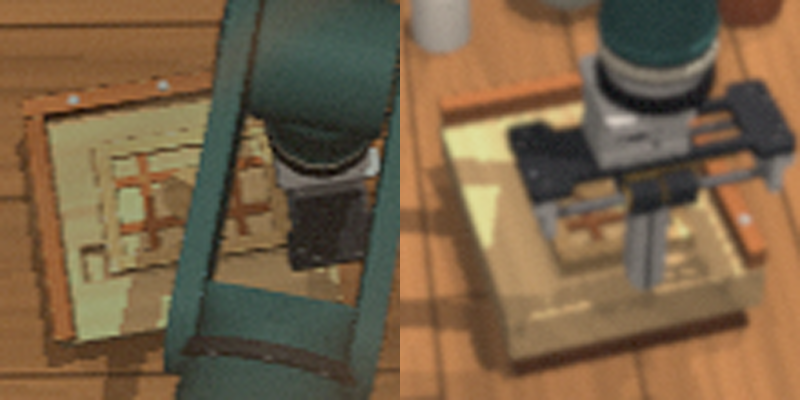

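The fingers stand just beyond the panel's -y edge, as planned. Now the push along bed +y.

Call:
step_arm([
  [[-0.5,3,-3,0,0],[-1,7,-4,0,0],[-1.5,11,-4,0,0],[-2.1,15,-4,0,0],[-2.8,20,-4,0,0],[-3.6,25,-4,0,0],[-4.3,30,-4,0,0],[-5,35,-4,0,0]],
])

```text
time: 3.42
tool_pos: [0.5547, -0.0179, 0.0758]
ee_rot: [3.141, 0.001, 1.714]
wrist_force: [0.1, -0.9, 1.2]
width: 0.0001
```

Call:
step_arm([
  [[-0.2,1.5,0,0,0],[-0.4,3,0,0,0],[-0.6,4.5,0,0,0],[-0.8,6,0,0,0],[-1,7,0,0,0],[-1.1,8,0,0,0]],
])

```text
time: 3.92
tool_pos: [0.5536, -0.0103, 0.0757]
ee_rot: [3.141, 0.0, 1.714]
wrist_force: [1.1, -3.3, 0.8]
width: 0.0002
```

Call:
step_arm([
  [[-0.1,1,0,0,0],[-0.3,2,0,0,0],[-0.4,3,0,0,0],[-0.6,4,0,0,0],[-0.7,5,0,0,0]],
])

```text
time: 4.33
tool_pos: [0.5527, -0.005, 0.0755]
ee_rot: [3.142, 0.0, 1.714]
wrist_force: [1.0, -2.1, 1.3]
width: 0.0002
```

Call:
step_arm([
  [[-0.1,0.7,0,0,0],[-0.2,1.4,0,0,0],[-0.3,2,0,0,0]],
])

```text
time: 4.58
tool_pos: [0.5524, -0.003, 0.0755]
ee_rot: [3.141, 0.0, 1.714]
wrist_force: [0.2, -2.7, 1.9]
width: 0.0002
```

Call:
step_arm([
  [[-0.1,0.7,0,0,0],[-0.2,1.4,0,0,0],[-0.3,2,0,0,0]],
])

```text
time: 4.83
tool_pos: [0.5524, -0.0022, 0.0756]
ee_rot: [3.141, 0.003, 1.714]
wrist_force: [1.4, -6.2, 1.8]
width: 0.0003
```

Call:
step_arm([
  [[-0.1,0.5,0,0,0],[-0.1,1,0,0,0],[-0.1,1,0,0,0]],
])

```text
time: 5.08
tool_pos: [0.5524, -0.0022, 0.0756]
ee_rot: [3.141, 0.004, 1.713]
wrist_force: [1.5, -6.9, 0.4]
width: 0.0004
```

Call:
step_arm([
  [[1,-8,0,0,0],[1,-8,40,0,0],[1,-8,40,0,0],[-87,68,40,0,0],[-87,68,40,0,0],[-87,68,40,0,0],[-87,68,40,0,0],[-87,68,40,0,0]],
])

```text
time: 5.75
tool_pos: [0.4641, 0.0694, 0.1156]
ee_rot: [3.141, -0.001, 1.716]
wrist_force: [1.4, -1.0, 0.9]
width: 0.0007
```

Call:
step_arm([
  [[0,0,0,0,0],[0,0,-20,0,0],[0,0,-40,0,0],[0,0,-40,0,0]],
])

```text
time: 6.08
tool_pos: [0.4632, 0.0672, 0.0716]
ee_rot: [-3.134, -0.001, 1.712]
wrist_force: [-1.0, 0.1, -0.8]
width: 0.0004
```

Call:
step_arm([
  [[2,0.3,0,0,0],[6,0.9,0,0,0],[10,1.4,0,0,0],[14,2,0,0,0],[18,2.6,0,0,0],[22,3.1,0,0,0],[26,3.7,0,0,0],[30,4.3,0,0,0]],
])

```text
time: 6.75
tool_pos: [0.4954, 0.0723, 0.0757]
ee_rot: [3.142, 0.0, 1.714]
wrist_force: [-2.4, -0.6, 2.1]
width: 0.0003
```

Call:
step_arm([
  [[1.2,0.2,0,0,0],[2.4,0.3,0,0,0],[3.6,0.5,0,0,0],[4.8,0.7,0,0,0],[5.5,0.8,0,0,0]],
])

```text
time: 7.17
tool_pos: [0.5006, 0.073, 0.0754]
ee_rot: [3.141, -0.0, 1.714]
wrist_force: [-2.4, 0.3, 1.0]
width: 0.0008
```

Call:
step_arm([
  [[0.7,0.1,0,0,0],[1.4,0.2,0,0,0],[2,0.3,0,0,0]],
])

```text
time: 7.42
tool_pos: [0.5026, 0.0734, 0.0755]
ee_rot: [3.141, -0.0, 1.714]
wrist_force: [-1.4, -0.8, 1.7]
width: 0.0008
```

Call:
step_arm([
  [[0.7,0.1,0,0,0],[1.4,0.2,0,0,0],[2,0.3,0,0,0]],
])

```text
time: 7.67
tool_pos: [0.5044, 0.0736, 0.0754]
ee_rot: [-3.141, 0.0, 1.714]
wrist_force: [-2.5, -1.0, 1.9]
width: 0.0004
```

Call:
step_arm([
  [[0.5,0.1,0,0,0],[1,0.1,0,0,0],[1,0.1,0,0,0]],
])

```text
time: 7.92
tool_pos: [0.5046, 0.0734, 0.0755]
ee_rot: [-3.139, 0.0, 1.714]
wrist_force: [-5.3, -0.9, 2.5]
width: 0.0003
```

Call:
step_arm([
  [[0.5,0.1,0,0,0],[1.2,0.2,0,0,0],[1.2,0.2,0,0,0]],
])

```text
time: 8.17
tool_pos: [0.5046, 0.0734, 0.0752]
ee_rot: [-3.136, 0.0, 1.714]
wrist_force: [-7.4, -1.9, 4.4]
width: 0.0004
```

Call:
step_arm([
  [[-8,-1,0,0,0],[-8,-1,40,0,0],[-8,-1,80,0,0],[-60,-397,110,0.16,0],[-60,-397,110,0.16,0],[-60,-397,110,0.16,0],[-60,-397,110,0.16,55],[-60,-397,110,0.16,55]],
])

```text
time: 8.83
tool_pos: [0.4728, -0.13, 0.1715]
ee_rot: [3.138, 0.002, 1.875]
wrist_force: [0.5, -0.0, -0.2]
width: 0.01
```

Call:
step_arm([
  [[-34,-229,11,0,55],[-34,-229,11,0,55],[-34,-229,11,0,55],[-34,-229,11,0,55],[-34,-229,11,0,55],[-34,-229,11,0,55],[-34,-229,11,0,55],[-34,-229,11,0,55]],
])

```text
time: 9.5
tool_pos: [0.4384, -0.3585, 0.1815]
ee_rot: [3.14, 0.001, 1.871]
wrist_force: [0.2, -0.5, 1.1]
width: 0.0516
```

```bash
python3 - <<'E'
from h import *
t=snap("top");s=snap("side");print(robot.get_obs()["tool_pos"],robot.get_obs()["width"])
cv2.imwrite("pics/t1.png",t);cv2.imwrite("pics/s1.png",s)
r=lambda i,x,y,w,h,W,H:cv2.resize(i[y:y+h,x:x+w],(W,H),interpolation=cv2.INTER_CUBIC)
cv2.imwrite("pics/home1.png",np.hstack([r(t,180,140,80,80,400,400),r(t,290,160,80,80,400,400)]))
E
```

```text
[ 0.43888377 -0.35646706  0.18171922] 0.05177171732896108
```

View pics/home1.png

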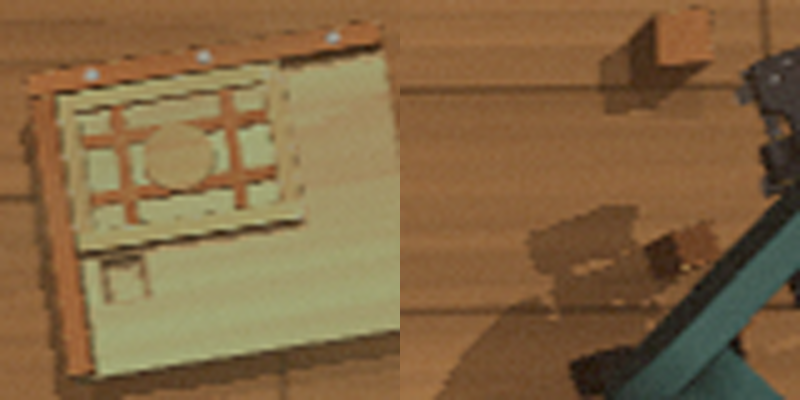

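```bash
python3 - <<'E'
from h import *
np.set_printoptions(precision=1,suppress=True)
t=snap("top");s=snap("side")
c=lambda x,y:(180+(x+.5)/5-.5,140+(y+.5)/5-.5)
yaw=.142;Rm=np.array([[np.cos(yaw),-np.sin(yaw)],[np.sin(yaw),np.cos(yaw)]]);o=np.array([539.,52.65])
f=lambda p:Rm.T@(p-o)
for p in [(102,258),(148,254),(152,298),(108,304),(127.5,278.5)]:
    w=onz("top",c(*p),.0692)[:2]*1000;print("sock",w,f(w))
for p in [(57,97),(283,62),(302,213),(80,242),(180,157)]:
    w=onz("top",c(*p),.0872)[:2]*1000;print("panel",w,f(w))
# side view socket expected
P=np.r_[Rm@[-36.5,70]+o,69.2]/1000
ps=proj("side",P);pt=proj("top",P);print(ps,pt)
r=lambda i,x,y,w,h,k:cv2.resize(i[y:y+h,x:x+w],None,fx=k,fy=k,interpolation=cv2.INTER_LANCZOS4)
x,y=int(ps[0])-22,int(ps[1])-25;print(x,y)
x2,y2=int(pt[0])-22,int(pt[1])-25;print(x2,y2)
cv2.imwrite("pics/sock.png",np.hstack([r(t,x2,y2,45,50,8),r(s,x,y,50,50,8)]))
E
```

```text
sock [506.  130.2] [-21.7  81.4]
sock [508.1 101.7] [-23.7  52.9]
sock [480.6  99.2] [-51.2  54.4]
sock [477.2 126.4] [-50.7  81.7]
sock [492.9 114.3] [-36.9  67.6]
panel [604.1 156. ] [79.1 93.1]
panel [624.3  16.4] [ 79.3 -48. ]
panel [529.5   5.6] [-16.  -45.3]
panel [513.4 141.5] [-12.7  91.5]
panel [565.4  80.2] [30.1 23.6]
[247.9 157.1] [204.3 195.3]
225 132
182 170
```

View pics/sock.png

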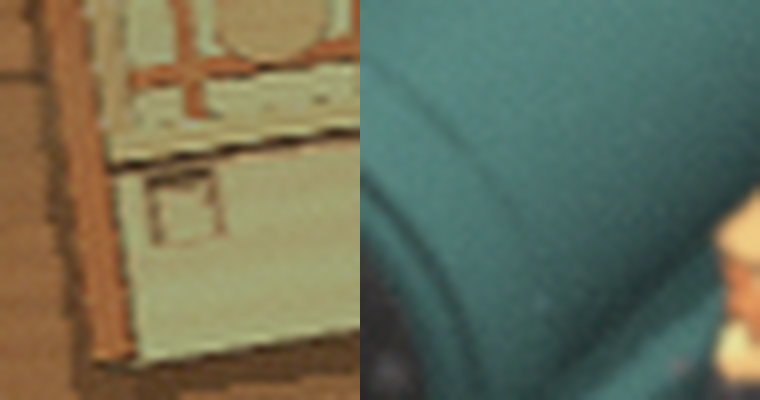

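Top view: the panel sits in the corner and looks square. The socket is clear at about (204.6,195.3). The touch contacts and the images agree to 2–3 mm, so I'll refine by touching with the post. Next I'll grasp the keeper.

Call:
step_arm([
  [[5.5,32,0,0,55],[5.5,32,0,0,55],[5.5,32,-40,0,55],[5.5,32,-80,0,55],[5.5,32,-105,0,55],[5.5,32,-126,0,55],[5.5,32,-126,0,55]],
])

```text
time: 10.28
tool_pos: [0.4414, -0.3215, 0.0503]
ee_rot: [-3.137, -0.009, 1.876]
wrist_force: [-0.5, 0.1, -1.1]
width: 0.0516
```

Call:
step_arm([
  [[0,0,0,0,10],[0,0,0,0,10],[0,0,0,0,10],[0,0,0,0,10],[0,0,0,0,10],[0,0,0,0,10]],
])

```text
time: 10.78
tool_pos: [0.4449, -0.326, 0.0577]
ee_rot: [3.14, 0.003, 1.874]
wrist_force: [-0.3, 1.2, 3.8]
width: 0.0236
```

Call:
step_arm([
  [[0,0,20,0,10],[0,0,60,0,10],[0,0,100,0,10],[0,0,130,0,10],[48,435,130,-0.16,10],[48,435,130,-0.16,10],[48,435,130,-0.16,10],[48,435,130,-0.16,10]],
])

```text
time: 11.45
tool_pos: [0.4619, -0.1595, 0.1861]
ee_rot: [3.141, 0.0, 1.712]
wrist_force: [0.1, 1.0, -1.1]
width: 0.0241
```

Call:
step_arm([
  [[30,271,0,0,10],[30,271,0,0,10],[30,271,0,0,10],[30,271,0,0,10],[30,271,0,0,10],[30,271,0,0,10],[30,271,0,0,10],[30,271,0,0,10]],
])

```text
time: 12.12
tool_pos: [0.4919, 0.1145, 0.1857]
ee_rot: [3.141, -0.002, 1.72]
wrist_force: [0.2, 0.7, 0.2]
width: 0.0238
```

Call:
step_arm([
  [[0,0,0,0,10],[0,0,0,0,10],[0,0,0,0,10]],
])

```text
time: 12.37
tool_pos: [0.4921, 0.1089, 0.1857]
ee_rot: [-3.141, 0.001, 1.712]
wrist_force: [-0.0, 0.5, -0.8]
width: 0.0241
```

Call:
step_arm([
  [[0,0,-25,0,10],[0,0,-50,0,10],[0,0,-50,0,10],[-0.7,5,-50,0,10],[-1.4,10,-50,0,10],[-1.8,12.5,-50,0,10],[-2.1,15,-50,0,10],[-2.1,15,-50,0,10]],
])

```text
time: 13.03
tool_pos: [0.4907, 0.1258, 0.1372]
ee_rot: [3.139, -0.0, 1.715]
wrist_force: [-0.5, -0.4, -0.4]
width: 0.0239
```

Call:
step_arm([
  [[-0.1,1,0,0,10],[-0.3,2,0,0,10],[-0.3,2,0,0,10]],
])

```text
time: 13.28
tool_pos: [0.4903, 0.1263, 0.1364]
ee_rot: [3.14, 0.002, 1.714]
wrist_force: [1.4, -3.3, 1.1]
width: 0.024
```

Call:
step_arm([
  [[-0.1,1,0,0,10],[-0.3,2,0,0,10],[-0.3,2,0,0,10]],
])

```text
time: 13.53
tool_pos: [0.4902, 0.1271, 0.1364]
ee_rot: [3.14, 0.005, 1.713]
wrist_force: [0.9, -5.6, 2.5]
width: 0.0237
```

Call:
step_arm([
  [[1,-8,0,0,10],[2.1,-15,0,0,10],[2.1,-15,0,0,10],[4.1,-14.7,0,0,10],[6.1,-14.4,0,0,10],[7.6,-14.2,0,0,10],[7.6,-14.2,0,0,10]],
])

```text
time: 14.12
tool_pos: [0.4972, 0.1153, 0.1356]
ee_rot: [3.142, -0.0, 1.714]
wrist_force: [0.6, -0.4, -1.5]
width: 0.0239
```

Call:
step_arm([
  [[1,0.1,0,0,10],[2,0.3,0,0,10],[2,0.3,0,0,10]],
])

```text
time: 14.37
tool_pos: [0.4989, 0.1154, 0.1357]
ee_rot: [-3.141, -0.0, 1.714]
wrist_force: [0.0, 0.8, -0.5]
width: 0.0236
```

Call:
step_arm([
  [[1,0.1,0,0,10],[2,0.3,0,0,10],[2,0.3,0,0,10]],
])

```text
time: 14.62
tool_pos: [0.4992, 0.1154, 0.1354]
ee_rot: [-3.137, -0.0, 1.714]
wrist_force: [-5.4, -0.4, 3.1]
width: 0.0237
```

Call:
step_arm([
  [[0.7,0.1,0,0,10],[1.4,0.2,0,0,10],[1.4,0.2,0,0,10]],
])

```text
time: 14.87
tool_pos: [0.4994, 0.1155, 0.1352]
ee_rot: [-3.134, -0.0, 1.714]
wrist_force: [-7.4, -0.9, 3.9]
width: 0.0239
```

Call:
step_arm([
  [[-4,-1,0,0,10],[-7.6,-2.2,0,0,10],[-7.6,-2.2,0,0,10],[-7.6,-2.2,0,0,10],[-7.6,-2.2,0,0,10]],
])

```text
time: 15.28
tool_pos: [0.4952, 0.1135, 0.136]
ee_rot: [3.14, 0.0, 1.714]
wrist_force: [-0.1, -0.2, -0.4]
width: 0.024
```

Call:
step_arm([
  [[-0.5,0.1,-3,0,10],[-0.5,0.1,-6,0,10],[-0.5,0.1,-8,0,10],[-0.5,0.1,-10,0,10],[-0.5,0.1,-12,0,10],[-0.5,0.1,-13,0,10]],
])

```text
time: 15.78
tool_pos: [0.4941, 0.1136, 0.1222]
ee_rot: [-3.141, 0.0, 1.714]
wrist_force: [-1.0, -0.4, -0.0]
width: 0.0236
```

The foot is about 5 mm below the bed top with no load, so it's in the socket. I'll continue down.

Call:
step_arm([
  [[0,0,-3,0,10],[0,0,-6,0,10],[0,0,-9,0,10],[0,0,-12,0,10],[0,0,-15,0,10],[0,0,-17,0,10]],
])

```text
time: 16.28
tool_pos: [0.4941, 0.1136, 0.1052]
ee_rot: [-3.141, 0.0, 1.714]
wrist_force: [-0.5, -0.5, -1.4]
width: 0.024
```

Call:
step_arm([
  [[0,0,-2,0,10],[0,0,-4,0,10],[0,0,-6,0,10],[0,0,-7,0,10],[0,0,-7,0,10]],
])

```text
time: 16.7
tool_pos: [0.4941, 0.1136, 0.0984]
ee_rot: [-3.141, -0.0, 1.714]
wrist_force: [0.1, 0.1, -0.8]
width: 0.0239
```

Call:
step_arm([
  [[0,0,-1,0,10],[0,0,-2,0,10],[0,0,-3,0,10],[0,0,-3,0,10]],
])

```text
time: 17.03
tool_pos: [0.4945, 0.1137, 0.0966]
ee_rot: [3.141, 0.0, 1.714]
wrist_force: [-1.7, -1.4, 4.4]
width: 0.0239
```

Call:
step_arm([
  [[0,0,1,0,45],[0,0,1,0,45],[0,0,1,0,45],[0,0,1,0,45],[0,0,20,0,45],[0,0,50,0,45],[0,0,70,0,45],[0,0,70,0,45]],
])

```text
time: 17.7
tool_pos: [0.4971, 0.114, 0.1708]
ee_rot: [3.132, 0.0, 1.714]
wrist_force: [0.3, -0.5, 0.3]
width: 0.0424
```

Call:
step_arm([
  [[0,-220,20,0,0],[0,-220,20,0,0],[0,-220,20,0,0],[0,-220,20,0,0],[0,-220,20,0,0],[0,-220,20,0,0],[0,-220,20,0,0]],
])

```text
time: 18.28
tool_pos: [0.4938, -0.1092, 0.1846]
ee_rot: [-3.14, -0.0, 1.709]
wrist_force: [-0.6, 0.4, 0.1]
width: 0.0006
```

```bash
python3 - <<'E'
from h import *
t=snap("top");s=snap("side");print(robot.get_obs()["tool_pos"],robot.get_obs()["width"],robot.get_obs()["wrist_force"])
r=lambda i,x,y,w,h,W,H:cv2.resize(i[y:y+h,x:x+w],(W,H),interpolation=cv2.INTER_CUBIC)
cv2.imwrite("pics/post1.png",np.hstack([r(t,180,140,80,80,400,400),r(s,215,110,110,110,400,400)]))
E
```

```text
[ 0.49391115 -0.10584679  0.18458456] 0.0006378640787612728 [ 1.06450795e+00 -4.26577241e-04  1.14005372e-01]
```

View pics/post1.png

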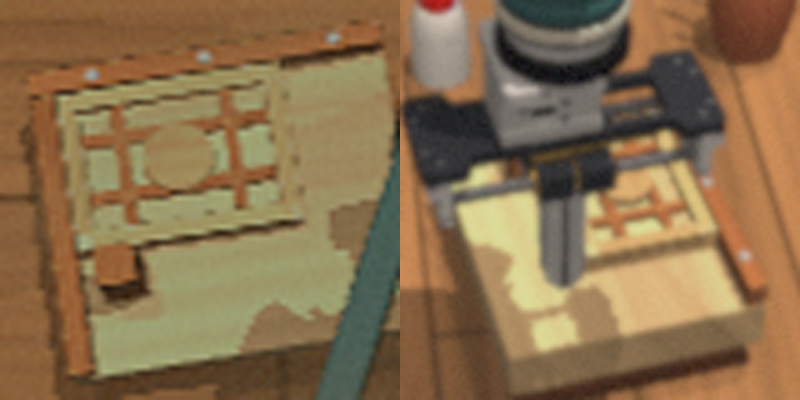

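The panel is still home and the post stands upright in the socket. Now over the boss at about (566,79).

Call:
step_arm([
  [[72,185,0,0,0],[72,185,0,0,0],[72,185,0,0,0],[72,185,0,0,0],[72,185,0,0,0],[72,185,0,0,0],[72,185,0,0,0]],
])

```text
time: 18.97
tool_pos: [0.5655, 0.0822, 0.1847]
ee_rot: [-3.14, -0.0, 1.72]
wrist_force: [0.1, -0.4, 0.4]
width: 0.0003
```

Call:
step_arm([
  [[0,0,-30,0,0],[0,0,-60,0,0],[0,0,-80,0,0],[0,0,-84,0,0],[0,0,-86,0,0],[0,0,-88,0,0],[0,0,-88,0,0],[0,0,-88,0,0]],
])

```text
time: 19.63
tool_pos: [0.5674, 0.0785, 0.0997]
ee_rot: [3.138, 0.0, 1.714]
wrist_force: [0.7, 0.1, -0.6]
width: 0.0002
```

Call:
step_arm([
  [[0,0,-2,0,0],[0,0,-4,0,0],[0,0,-6,0,0],[0,0,-8,0,0],[0,0,-10,0,0],[0,0,-10,0,0]],
])

```text
time: 20.13
tool_pos: [0.5663, 0.0787, 0.0879]
ee_rot: [3.142, 0.0, 1.714]
wrist_force: [-0.5, -0.1, 4.3]
width: 0.0005
```

Call:
step_arm([
  [[0,0,-1,0,0],[0,0,-2,0,0],[0,0,-2,0,0]],
])

```text
time: 20.38
tool_pos: [0.5663, 0.0787, 0.0866]
ee_rot: [3.141, 0.0, 1.714]
wrist_force: [-2.4, -0.4, 5.6]
width: 0.0005
```

Call:
step_arm([
  [[0,0,-1,0,0],[0,0,-2,0,0],[0,0,-2,0,0]],
])

```text
time: 20.63
tool_pos: [0.5663, 0.0786, 0.0851]
ee_rot: [3.141, 0.0, 1.714]
wrist_force: [-2.9, 0.4, 7.4]
width: 0.0005
```

Call:
step_arm([
  [[0,0,-1,0,0],[0,0,-2,0,0],[0,0,-3,0,0],[0,0,-4,0,0],[0,0,-4,0,0]],
])

```text
time: 21.05
tool_pos: [0.5664, 0.0787, 0.0823]
ee_rot: [3.14, 0.0, 1.714]
wrist_force: [-4.5, 0.1, 12.7]
width: 0.0006
```

Call:
step_arm([
  [[0,0,0,0,0],[0,0,0,0,0]],
])

```text
time: 21.22
tool_pos: [0.5664, 0.0787, 0.0825]
ee_rot: [3.14, 0.0, 1.714]
wrist_force: [-4.8, -0.0, 12.2]
width: 0.0005
```

12 N holds steady, so I'll keep it for more than two seconds.

Call:
step_arm([
  [[0,0,0,0,0],[0,0,0,0,0],[0,0,0,0,0],[0,0,0,0,0],[0,0,0,0,0],[0,0,0,0,0],[0,0,0,0,0],[0,0,0,0,0]],
])

```text
time: 21.88
tool_pos: [0.5663, 0.0787, 0.0825]
ee_rot: [3.14, 0.0, 1.714]
wrist_force: [-5.5, -0.5, 12.4]
width: 0.0006
```

Call:
step_arm([
  [[0,0,0,0,0],[0,0,0,0,0],[0,0,0,0,0],[0,0,0,0,0],[0,0,0,0,0],[0,0,0,0,0],[0,0,0,0,0],[0,0,0,0,0]],
])

```text
time: 22.55
tool_pos: [0.5664, 0.0787, 0.0826]
ee_rot: [3.14, 0.0, 1.714]
wrist_force: [-5.1, -0.7, 12.0]
width: 0.0003
```

Call:
step_arm([
  [[0,0,0,0,0],[0,0,0,0,0],[0,0,0,0,0],[0,0,0,0,0],[0,0,0,0,0],[0,0,0,0,0],[0,0,0,0,0],[0,0,0,0,0]],
])

```text
time: 23.22
tool_pos: [0.5664, 0.0787, 0.0825]
ee_rot: [3.14, 0.0, 1.714]
wrist_force: [-5.1, -0.8, 11.8]
width: 0.0003
```

Call:
step_arm([
  [[0,0,0,0,0],[0,0,3,0,0],[0,0,6,0,0],[0,0,10,0,0],[0,0,15,0,0],[0,0,20,0,0],[0,0,45,0,0],[0,0,80,0,0]],
])

```text
time: 23.88
tool_pos: [0.5637, 0.0785, 0.156]
ee_rot: [-3.132, -0.001, 1.714]
wrist_force: [0.3, -0.5, -0.1]
width: 0.0003
```

Call:
step_arm([
  [[0,0,40,0,0],[-40,-260,40,0,0],[-40,-260,40,0,0],[-40,-260,40,0,0],[-40,-260,40,0,0],[-40,-260,40,0,0],[-40,-260,40,0,0],[-40,-260,40,0,0]],
])

```text
time: 24.55
tool_pos: [0.525, -0.1865, 0.1993]
ee_rot: [-3.14, 0.002, 1.708]
wrist_force: [0.5, 0.7, -0.3]
width: 0.0006
```

Call:
step_arm([
  [[0,0,0,0,0],[0,0,0,0,0],[0,0,0,0,0]],
])

```text
time: 24.8
tool_pos: [0.5266, -0.1798, 0.1996]
ee_rot: [3.141, -0.001, 1.715]
wrist_force: [0.5, -0.4, -0.1]
width: 0.0
```

```bash
python3 - <<'E'
from h import *
t=snap("top");s=snap("side");print(robot.get_obs()["tool_pos"],robot.get_obs()["width"],robot.get_obs()["wrist_force"])
r=lambda i,x,y,w,h,W,H:cv2.resize(i[y:y+h,x:x+w],(W,H),interpolation=cv2.INTER_CUBIC)
cv2.imwrite("pics/end.png",np.hstack([r(t,180,140,80,80,400,400),r(s,215,110,110,110,400,400)]))
E
```

```text
[ 0.52676373 -0.17945846  0.19978665] 0.0005776561732443612 [-0.28958883 -0.30231321 -0.96437036]
```

View pics/end.png

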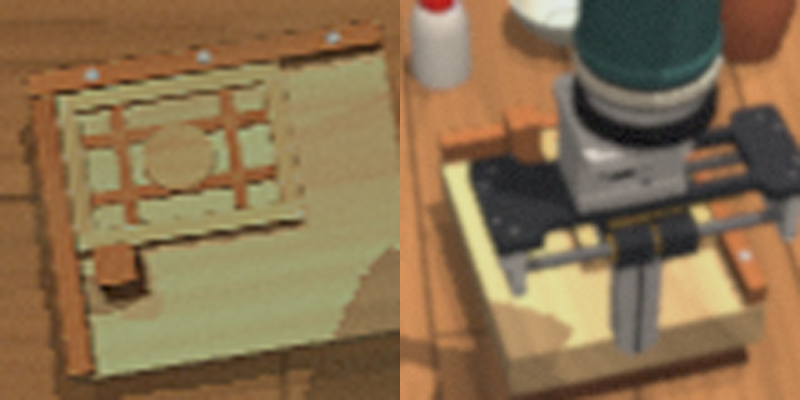

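The panel is still home and square, the post is upright in the socket, and nothing is being touched. Handing in.

```bash
python3 -c "
from bench import robot
print(robot.close_job())"
```

```text
the job is handed in; nothing more can be done
None
```

I carried out all three steps and handed the job in at about 25 s of the 72 s allowed. The hand-in reported no verdict.

- **Panel:** I pushed it with shut fingers, first along the bed's +y and then its +x, until it stopped against both fences. Forces read at the end of each move were at most about 9 N.
- **Slim post:** I gripped it, located the side fence and the panel's edge by light touch, and lowered it into the socket. It reached the bottom at about 4–5 N, and I let go.
- **Press:** I pressed on the boss with 11.8–12.7 N downward for about 2.2 s, then backed off. A sideways friction force of about 5 N went with it, so the total was about 13 N.

**Last checks:** the final picture shows the panel tight and square in the corner and the post upright in the socket. The arm is clear and the wrist force is near zero.

- **Disagreement:** camera and touch positions differed by about 2–3 mm along the bed's y. I mainly used the touch values, and the post went in without resistance.
- **Not measured:** I did not measure the bed's height directly. The fingertip reading suggests it sank at least 4 mm during the press.
- **Not rechecked:** I did not re-measure the bystanders. No unexpected force showed that the arm had touched one.

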